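Hang the funnel bracket on the slotted upright

ROBOT

A 7-joint arm with a two-finger parallel gripper is mounted at the origin on the work surface. World frame = base frame: x ahead of the robot, y to its left, z up, the work surface at z = 0. Lengths are in m, angles in rad, forces in N, time in s.
With the tool pointing down it reaches from about 0.35 to 0.9 m from the base axis. Payload 8.1 kg.
Tool frame: the origin (TCP) lies between the finger pads; the fingertips stand ahead of it and the grasp point (between the pads) is the TCP (arm.nose_length is the z of the fingertips in the tool frame, in m); z points along the fingers, y is the line along which they close (so a half turn about z gives the same grasp; the last joint's range is limited). The gripper opens to 92 mm and grips with 3 to 60 N. Pads are 19 mm wide; open, the fingers measure 130 mm over their backs; the gripper's body (75 mm by 190 mm) begins 47 mm behind the grasp point.
Start: joints at [-1.254, 0.434, 0.025, 1.573, -0.012, 1.134, -0.075], TCP at [0.255, 0.571, 0.207] pointing down, gripper open.
Joint ranges: [-2.62, 2.62], [-0.44, 2.09], [-1.27, 1.32], [0.08, 2.57], [-1.32, 4.46], [0.12, 2], [-2.74, 2.74]. Speed limits (rad/s): [2.22, 2.22, 3.01, 3.01, 3.14, 3.14, 3.14].

INTERFACE

Orientations are given as a rotation vector (axis times angle).
In Python, from cell import sensors, optics, arm gives the robot as it stands.
- The arm moves only by the tool arm_command, never from a script. Its argument "deltas" is one flat list of numbers, 7 for each row, row after row: the turn, a rotation vector about the world's x, y, z as a fraction of full scale, then the shift along the world's x, y, z as a fraction of full scale, then the finger opening in mm, from 0 to 91.8. In form: [wx, wy, wz, dx, dy, dz, fingers, wx, wy, wz, dx, dy, dz, fingers, ...]. A call has 1 to 20 rows; each row is the pose to reach, as a shift and turn from the pose commanded when the call began; what a row does not reach only later rows make up. Full scale, the value 1, is 1 m for a shift and 90 degrees for a turn. A row lasts 1/10 s, in which the tool goes at most 50 mm and 8.59 degrees, less where a joint would pass 70% of its speed; a pose out of reach is approached as far as the arm can. A call with a number of a shift or a turn outside -1 to 1 is refused whole. A call with a gripper value outside its range is refused whole. The fingers move at their own pace and stop on an object; "force" is the grip in N (left out, the last holds). Time passes only in rows, so rows that repeat a pose let the fingers close. It gives the time, the measured TCP pose, the force, the opening and the grip force at its end, in the units of the state.
- sensors.observe(): the state, without advancing time (a new reading comes with each control period).
- optics.get_image(name): name is "scene" or "top" or "wrist"; returns the picture (420x560x3 uint8, blue, green, red); there is no depth.
- optics.calibration(name): a dict with "camera_matrix" (3x3 intrinsics, pixels), "rvec" (rotation vector, rad) and "tvec" (3), from world to camera coordinates, as OpenCV has them. Camera axes: x right, y down, z forward; pixel columns grow to the right and rows downward; lengths in m; the calibration is good to about 2 mm. A picture is of the moment at which its call begins: read the wrist's pose just before it. calibration takes no time and is no camera call; for the wrist camera it gives the pose at the moment of the call.
- arm.sign_off(): hands the job in; it is judged then, once.
The state is a dict: "clock": time; "joints": joint angles; "dq": joint speeds; "joint_efforts": joint torques, N m; "position": TCP position; "ee_rot": TCP orientation; "force": force on the tool from outside, world axes, zero at the start; "ft_torque": the same for the moment, N m; "width": opening from 0.0 (shut) to 1.0 (fully open); "gripper_force": force on a finger pad.
Only numpy, scipy, OpenCV 4.12 (cv2) and the standard library are available. Lean on these libraries where they do the work, as an engineer would, in place of code of your own. Each camera call takes 0.05 s, during which the arm holds its last target. There are 200 camera calls.

TASK

Put the funnel bracket up: hang it by its two hooks in the slots of the upright and let go of it, so that it rests on the spring catch, then press it down until it is fully home and the catch has snapped out over it. Then swing its ring round until it is centred over the porcelain beaker that stands in front of the upright, and leave it there. Do not shift or tip the beaker, the amber bottle, the mortar or the glue stick.

Things in the scene. Friction and masses are not known exactly. Their poses are not given: they have to be found in the camera images.
- post: White slotted steel upright, fixed: plate 106 wide, 222 high, 4 thick, open behind. Origin on the table below the middle of its front face (plane x = 0). x points into the upright, roughly away from the robot; y left seen from the robot; z up. Side flanges reach x = 28. Foot plate 130 wide, 8 thick, x -25 to 135.
- slots_mid (a point): Point on the upright's front face midway between its two vertical slots, at the height of their lower edges, 170 above the table. Slots centred 34 to either side (y) of it, each 13 wide and 42 high, right through the plate.
- catch (a joint): Spring catch at the middle of the front face: steel nose 14 wide, standing out 5 mm; flat underside 131 above the table, slope on top from 134 (tip) to 142 (at the face). 0 = sprung out; m, grows as pushed in (level at 0.005). The bracket's cross bar rests on the slope; some 5 to 12 N down on the thumb plate drives it past, then the nose springs out over the bar and locks it.
- bracket_back (a point): Middle of the back face of the loose steel bracket (about 0.36 kg), at its underside. It stands on the table the way up it will hang. x points out of the back as the hooks do, y left, z up (same axes at the other bracket points). Back face: strips 12 wide at y +-34, z 0 to 68, and a cross bar at z 13 to 20. Hung on the catch, this point is 123 to 128 above the table; fully home, 110.
- hooks_mid (a point): On the bracket's back face midway between the hooks, at the underside of their shanks, 60 above the bracket's underside. Hooks at y +-34, 7 wide: shank 8 high, reaching x = 11, ending in a lip at x 6 to 11 that hangs 25 below the shank. To enter, back face against the upright, this point 27 to 32 higher than slots_mid, within 2 mm sideways; then straight down. Home: level with slots_mid.
- bracket_rib (a point): Centre of the bracket's upright rib, the place to grip it: 12 thick in y, z 6 to 46 above the bracket's underside, free along x for about 25 mm each way of this point; this point lies 76 in front of (-x) the back face and 26 above the underside. Clear of the thumb plate (its front edge is 36 mm nearer the back face, its top 70 above the underside).
- thumb_plate (a point): Where to press: middle of the top of the bracket's flat thumb plate, 40 (x) by 80 (y), 70 above the bracket's underside, this point 22 in front of the back face. The upright's top stands 42 higher than it when the bracket is home.
- swing_pivot (a point): Vertical axis of the bracket's swing arm, 120 in front of the back face, 6 above the underside; a round boss of radius 13, 46 high, stands on it.
- ring_centre (a point): Centre of the steel funnel ring at the end of the swing arm, 75 mm from the pivot axis; ring 66 outside, 54 inside diameter, 12 high, underside level with the bracket's underside; half-way up. Closed fingers fit into it to drag it.
- swing (a joint): Angle of the swing arm in rad: 0 = ring straight out in front (-x of the bracket), positive = swung towards the bracket's +y; limits +-1.2. A friction hinge: about 0.06 N m (0.8 N at the ring), stays where it is left.
- beaker_mid (a point): White porcelain beaker 75 high, 62 across, loose on the table in front of the upright about 75 mm from where the pivot comes; this point on its axis, half-way up. The ring ends up about 35 mm above its rim.
- bottle_mid (a point): Amber bottle, 54 across, 115 high; its centre. To be left alone.
- mortar_mid (a point): White porcelain mortar bowl, 88 across, 55 high, beside the upright; its centre. To be left alone.
- glue_mid (a point): Glue stick standing on end, 27 across, 70 high, beside the bracket; its centre. To be left alone.
Not all that is in view belongs to the job. Of the things shaped like the post, the white one is meant.

How it is judged:
On the way, in this order (a step that is already met when the one before it is completed fails the run):
1. the bracket hangs by its hooks on the catch, not yet home, and the fingers have let go of it (z of bracket_back in the frame of post between 0.119 and 0.1325 m and x of bracket_back in the frame of post between -0.006 and 0.004 m and y of bracket_back in the frame of post between -0.007 and 0.007 m and contact force between the fingers and bracket below 0.05 N and linear speed of bracket below 0.02 m/s), for 0.2 s.
2. the bracket is pressed fully home and the catch has snapped out over it (z of bracket_back in the frame of post between 0.107 and 0.113 m and x of bracket_back in the frame of post between -0.006 and 0.004 m and y of bracket_back in the frame of post between -0.007 and 0.007 m and value of joint catch below 0.0015 m), for 0.2 s.
3. the ring is centred over the beaker (horizontal distance between ring_centre and beaker_mid below 0.01 m), for 0.2 s.
At the end, for the whole second after the job is handed in: Bracket fully home in the upright (underside 110 mm up within 3 mm, back within 6 mm of the face, within 7 mm of its middle, tilt under 0.08 rad), catch sprung out over it (within 1.5 mm), ring centre within 10 mm of the beaker axis seen from above, all at rest (all of step 2 and horizontal distance between ring_centre and beaker_mid below 0.01 m and angle between bracket_back's own z axis and vertical below 0.08 rad and linear speed of bracket below 0.02 m/s and velocity of joint swing between -0.05 and 0.05 rad/s); the robot touches nothing.
It fails at once if the beaker is shifted by more than 15 mm or tipped (distance of beaker_mid from where it was at the start of the episode above 0.015 m or angle between beaker_mid's own z axis and vertical above 0.2 rad).
It fails at once if the amber bottle is shifted by more than 15 mm or tipped (distance of bottle_mid from where it was at the start of the episode above 0.015 m or angle between bottle_mid's own z axis and vertical above 0.2 rad).
It fails at once if the mortar is shifted by more than 15 mm or tipped (distance of mortar_mid from where it was at the start of the episode above 0.015 m or angle between mortar_mid's own z axis and vertical above 0.2 rad).
It fails at once if the glue stick is shifted by more than 15 mm or tipped (distance of glue_mid from where it was at the start of the episode above 0.015 m or angle between glue_mid's own z axis and vertical above 0.2 rad).
It also fails if it takes over 54 s, if anything falls off the work surface, if the arm or the gripper's body presses on something with over 40 N, if the wrist force passes 120 N, or if a joint passes its speed limit or range.

## Working session

There is one attempt and no reset: what is moved stays moved. The work goes in short steps, Python scripts to look and compute and a tool call to move; the robot and the scene stay as the last step left them, time stands still between calls to the robot, and variables do not carry over. Pictures are saved under pics/ and viewed, at most 10 in all, crops included, and the job is handed in when it is done.

Besides the shell and the picture viewer there is one more tool, called after ">>>" as name(argument=value, ...) on one line, values as JSON. arm_command: Moves the arm, as the interface text tells. Its arguments: {"type":"object","properties":{"deltas":{"type":"array","items":{"type":"number"}},"force":{"type":"number"}},"required":["deltas"]}

```bash
mkdir -p pics; python3 - <<'E'
from cell import sensors, optics, arm
import cv2
for n in("scene","top"):
    cv2.imwrite(f"pics/{n}0.png",cv2.resize(optics.get_image(n),(800,600),interpolation=cv2.INTER_CUBIC))
    print(n,optics.calibration(n))
s=sensors.observe();print(s,arm.nose_length)
E
```

```text
scene {'camera_matrix': array([[382.93229983,   0.        , 278.07840622],
       [  0.        , 382.93229983, 211.01009282],
       [  0.        ,   0.        ,   1.        ]]), 'rvec': array([ 0.98380578,  2.36492094, -1.14991493]), 'tvec': array([ 0.31300787, -0.11570772,  1.32786834])}
top {'camera_matrix': array([[379.9063957 ,   0.        , 274.45594807],
       [  0.        , 379.9063957 , 212.64219535],
       [  0.        ,   0.        ,   1.        ]]), 'rvec': array([ 2.14615935, -2.20066262,  0.06141307]), 'tvec': array([0.03795792, 0.44679625, 1.04150728])}
{'clock': 0.1, 'joints': array([-1.25362288,  0.43519595,  0.02500441,  1.57401892, -0.01160367,
        1.13396462, -0.07509437]), 'dq': array([-0.00015026, -0.00261382,  0.00146136, -0.0015037 ,  0.00032502,
       -0.00068532, -0.00052877]), 'joint_efforts': array([ 2.88057745e-03, -6.69126749e+01,  9.87832211e-01, -3.15147042e+01,
       -6.06365036e-02,  3.73323401e-02,  2.59992493e-05]), 'position': array([0.25459013, 0.57026702, 0.20619236]), 'ee_rot': array([-6.54657981e-01, -3.07246073e+00,  2.25043344e-03]), 'force': array([ 0.4683106 , -0.13933274, -0.19845754]), 'ft_torque': array([-0.02459871, -0.01247197, -0.00722244]), 'gripper_force': 0.0, 'width': 0.9956333627348233} 0.019
```

View pics/scene0.png

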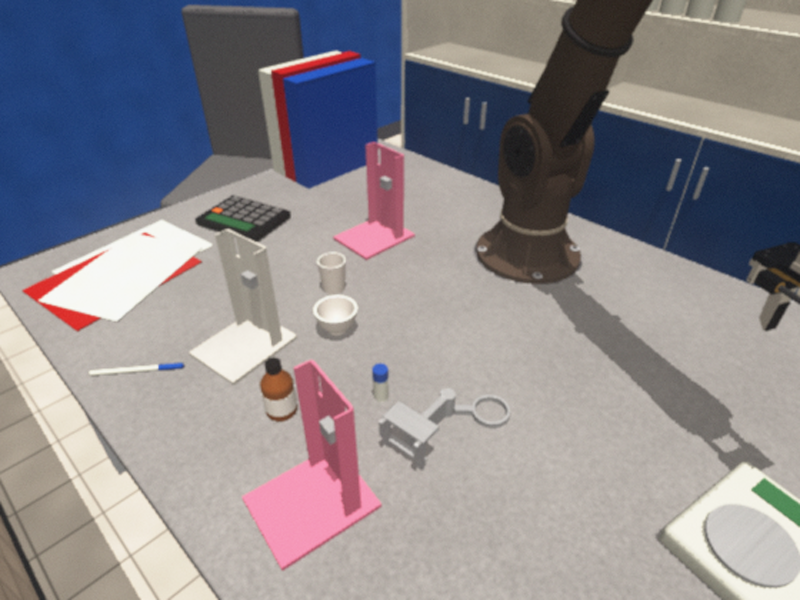

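View pics/top0.png

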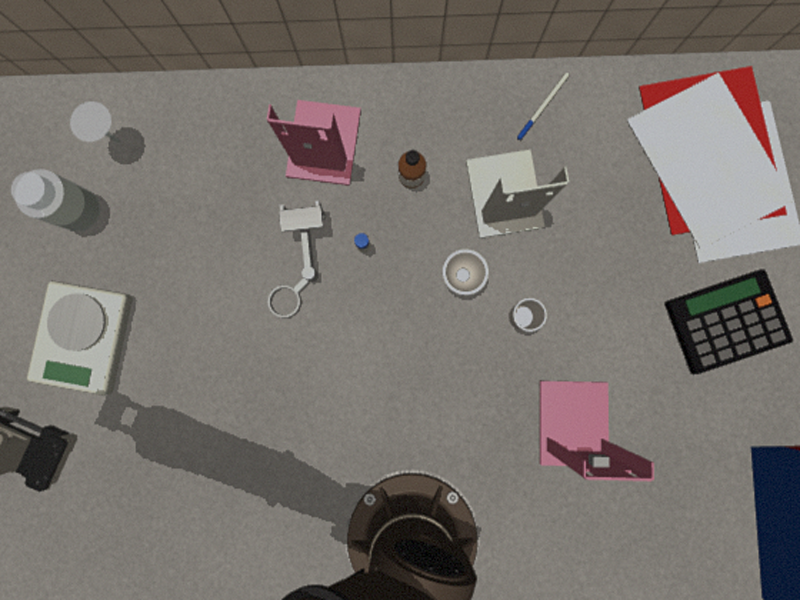

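Top view: white post at (520,195), pink look-alikes at (315,140) and (597,430). The white one at (520,195) is the post meant, since the task says white. The bracket is at (303,250), beaker (530,315), mortar (466,273), bottle (412,168) and glue stick (362,241). I'll confirm these in enlarged crops.

```bash
python3 - <<'E'
import cv2
from cell import optics
t=optics.get_image("top");s=optics.get_image("scene")
cv2.imwrite("pics/raw_t.png",t);cv2.imwrite("pics/raw_s.png",s)
def crop(im,x,y,w,h,f,n):cv2.imwrite(n,cv2.resize(im[y:y+h,x:x+w],None,fx=f,fy=f,interpolation=cv2.INTER_CUBIC))
crop(t,180,90,220,150,3.6,"pics/ct.png")
crop(s,130,150,240,180,3.3,"pics/cs.png")
E
```

```text
(no output)
```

View pics/ct.png

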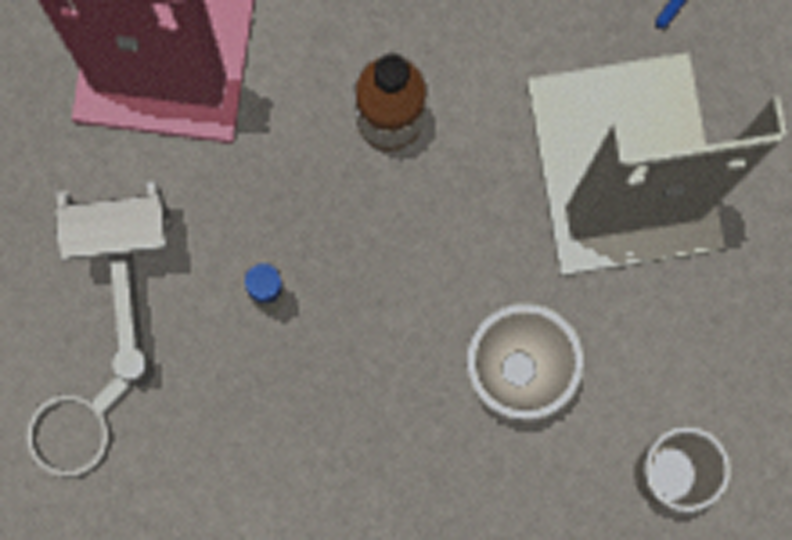

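View pics/cs.png

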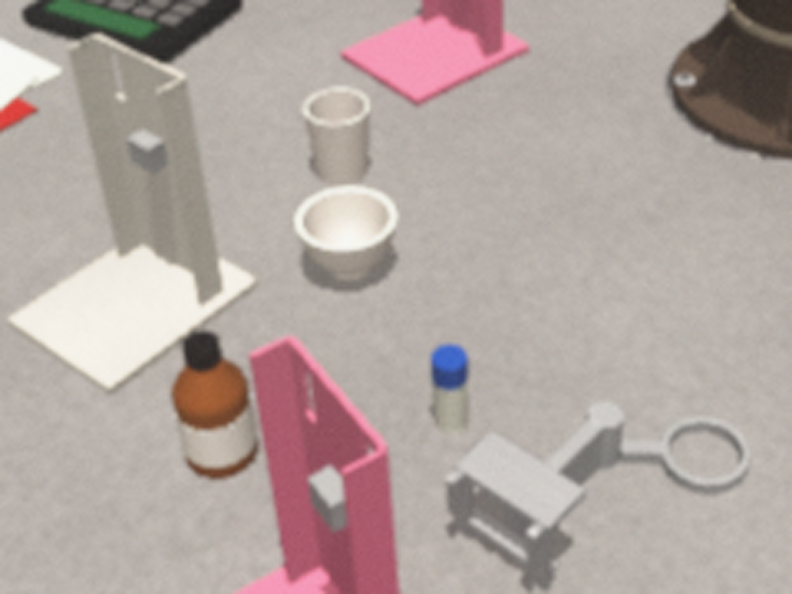

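Crops: the white post (catch visible at (147,150) in the scene crop) is confirmed. The bracket's thumb plate is at (112,226) in the top crop, its boss at (128,362), its ring at (68,436) and the beaker rim at (687,469).

```bash
cat >h.py <<'E'
import numpy as np,cv2
from scipy.optimize import least_squares
from scipy.spatial.transform import Rotation as R
from cell import optics,sensors
C={n:optics.calibration(n) for n in("top","scene")}
def proj(c,P):return cv2.projectPoints(np.atleast_2d(np.array(P,float)),c["rvec"],c["tvec"],c["camera_matrix"],None)[0][:,0]
def T(p,P):
    c,s=np.cos(p[2]),np.sin(p[2]);P=np.atleast_2d(np.array(P,float))
    return np.c_[p[0]+c*P[:,0]-s*P[:,1],p[1]+s*P[:,0]+c*P[:,1],P[:,2]]
U={"top":lambda q:np.array(q)/3.6+[180,90]-.36,"scene":lambda q:np.array(q)/3.3+[130,150]-.35}
def fit(obs,x0,U=U,C=C,loss="soft_l1"):
    f=lambda p:np.concatenate([(proj(C[n],T(p,[P]))[0]-U[n](q)) for n,P,q in obs])
    r=least_squares(f,x0,loss=loss);return r.x,f(r.x).reshape(-1,2)
E
python3 - <<'E'
from h import *
np.set_printoptions(precision=4,suppress=True)
m=1e-3
post=[("top",(-.025,.065,.008),(563,273)),("top",(.135,.065,.008),(529,78)),("top",(.135,-.065,.008),(688,54)),("top",(-.025,-.065,.008),(723,245)),
("top",(0,.053,.222),(619,162)),("top",(0,-.053,.222),(784,136)),
("scene",(.135,-.065,.008),(10,319)),("scene",(.135,.065,.008),(110,387)),("scene",(-.025,.065,.008),(255,281)),
("scene",(0,.053,.222),(187,73)),("scene",(0,-.053,.222),(95,35))]
p,r=fit(post,[.6,-.15,0]);print("post",p);print(r.round(1).tolist())
br=[("top",(-.042,.04,.07),(63,259)),("top",(-.042,-.04,.07),(165,247)),("top",(-.002,-.04,.07),(160,196)),("top",(-.002,.04,.07),(57,208)),("top",(-.12,0,.052),(128,362)),
("scene",(-.042,-.04,.07),(491,433)),("scene",(-.042,.04,.07),(585,490)),("scene",(-.002,.04,.07),(545,528)),("scene",(-.12,0,.052),(605,412))]
b,r=fit(br,[.6,.2,0]);print("br",b);print(r.round(1).tolist())
for n,z,a,c in [("ring",.012,(68,436),(706,453)),("beaker",.075,(687,469),(337,105)),("mortar",.055,(526,361),(347,222)),("bottle",.115,(392,72),(202,340)),("glue",.07,(263,283),(450,357))]:
    q,r=fit([("top",(0,0,z),a),("scene",(0,0,z),c)],[.5,0,0]);print(n,q[:2],r.round(1).tolist())
print("rib",T(b,[-.076,0,.026]),"pivot",T(b,[-.12,0,0]),"home pivot",T(p,[-.12,0,.11]))
s=sensors.observe();print(R.from_rotvec(s["ee_rot"]).as_matrix())
E
```

```text
post [ 0.6108 -0.21    0.1339]
[[-0.6, 0.1], [-0.6, -0.2], [0.2, -0.9], [0.5, 0.5], [0.4, 0.6], [0.8, 0.4], [-1.0, 0.4], [-0.3, 0.9], [0.6, -0.1], [0.2, 1.4], [0.2, -0.4]]
br [0.6321 0.1954 0.079 ]
[[-0.7, -0.2], [0.5, -0.0], [0.5, -0.4], [-0.3, -0.6], [-0.1, -0.8], [0.4, -1.0], [0.1, -0.2], [0.7, -0.1], [-0.0, -0.4]]
ring [0.4602 0.2416] [[-0.5, -0.5], [-0.0, -0.9]]
beaker [ 0.4175 -0.2257] [[0.2, 0.1], [0.1, 0.5]]
mortar [ 0.5032 -0.1124] [[-0.4, -0.2], [-0.1, -1.1]]
bottle [ 0.7057 -0.0188] [[0.4, -0.0], [0.2, 0.4]]
glue [0.5648 0.0809] [[0.1, -0.3], [0.2, -0.2]]
rib [[0.5563 0.1894 0.026 ]] pivot [[0.5125 0.1859 0.    ]] home pivot [[ 0.4918 -0.226   0.11  ]]
[[-0.9131  0.4076 -0.0003]
 [ 0.4076  0.9131 -0.0009]
 [-0.0001 -0.0009 -1.    ]]
```

>>> arm_command(deltas=[0, 0, 0.1, 0.1, -0.1, 0, 91.8, 0, 0, 0.2, 0.2, -0.25, 0, 91.8, 0, 0, 0.3176, 0.297, -0.382, 0, 91.8, 0, 0, 0.3176, 0.297, -0.382, 0, 91.8, 0, 0, 0.3176, 0.297, -0.382, 0, 91.8, 0, 0, 0.3176, 0.297, -0.382, 0, 91.8, 0, 0, 0.3176, 0.297, -0.382, 0, 91.8, 0, 0, 0.3176, 0.297, -0.382, 0, 91.8, 0, 0, 0.3176, 0.297, -0.382, 0, 91.8, 0, 0, 0.3176, 0.297, -0.382, 0, 91.8, 0, 0, 0.3176, 0.297, -0.382, 0, 91.8, 0, 0, 0.3176, 0.297, -0.382, 0, 91.8, 0, 0, 0.3176, 0.297, -0.382, 0, 91.8, 0, 0, 0.3176, 0.297, -0.382, 0, 91.8, 0, 0, 0.3176, 0.297, -0.382, 0, 91.8])

```text
clock: 1.7
position: [0.5511, 0.19, 0.207]
ee_rot: [0.127, -3.139, -0.001]
force: [0.1, 0.0, 0.4]
width: 0.999
gripper_force: 0.0
```

```bash
python3 - <<'E'
from h import *
c=optics.calibration("wrist");im=optics.get_image("wrist")
cv2.imwrite("pics/w1raw.png",im);np.save("w1.npy",c,allow_pickle=True)
P=T([.6321,.1954,.079],[[-.042,.04,.07],[-.042,-.04,.07],[-.002,-.04,.07],[-.002,.04,.07],[-.12,0,.052],[-.076,.006,.046],[-.076,-.006,.046]])
q=proj(c,P);print(q.round(1).tolist())
for a in q: cv2.drawMarker(im,tuple(int(round(v)) for v in a),(0,0,255),0,6,1)
cv2.imwrite("pics/w1.png",cv2.resize(im,(800,600)))
s=sensors.observe();print(s["position"],R.from_rotvec(s["ee_rot"]).as_matrix().round(3).tolist())
E
```

```text
[[319.9, 231.3], [245.0, 231.1], [246.1, 265.5], [318.7, 265.6], [282.6, 155.8], [288.0, 195.2], [277.2, 195.1]]
[0.55127633 0.18972953 0.20699891] [[-0.997, -0.081, -0.0], [-0.081, 0.997, 0.0], [0.0, 0.0, -1.0]]
```

View pics/w1.png

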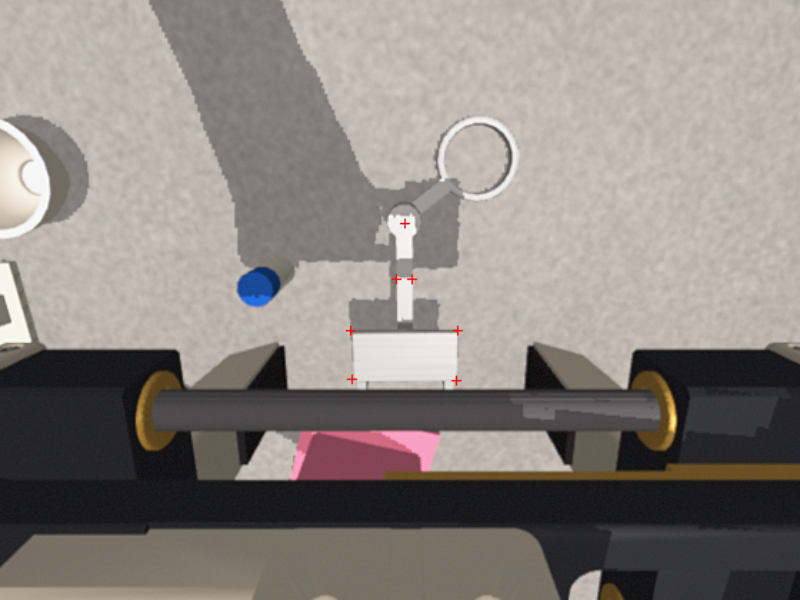

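The predicted markers sit on the thumb plate corners, rib and boss (405,223), so the estimate is good. Next: descend and grip.

>>> arm_command(deltas=[0, 0, 0, 0, 0, -0.04, 91.8, 0, 0, 0, 0, 0, -0.08, 91.8, 0, 0, 0, 0, 0, -0.12, 91.8, 0, 0, 0, 0, 0, -0.15, 91.8, 0, 0, 0, 0, 0, -0.173, 91.8, 0, 0, 0, 0, 0, -0.173, 91.8, 0, 0, 0, 0, 0, -0.173, 60, 0, 0, 0, 0, 0, -0.173, 30, 0, 0, 0, 0, 0, -0.173, 0, 0, 0, 0, 0, 0, -0.173, 0, 0, 0, 0, 0, 0, -0.173, 0, 0, 0, 0, 0, 0, -0.173, 0, 0, 0, 0, 0, 0, -0.173, 0, 0, 0, 0, 0, 0, -0.173, 0, 0, 0, 0, 0, 0, -0.173, 0], force=45)

```text
clock: 3.25
position: [0.5517, 0.1887, 0.0339]
ee_rot: [0.124, -3.139, 0.0]
force: [-0.3, 0.6, 0.4]
width: 0.267
gripper_force: 0.0
```

>>> arm_command(deltas=[0, 0, 0, 0, 0, 0, 0, 0, 0, 0, 0, 0, 0, 0, 0, 0, 0, 0, 0, 0, 0, 0, 0, 0, 0, 0, 0, 0, 0, 0, 0, 0, 0, 0, 0])

```text
clock: 3.75
position: [0.5518, 0.1887, 0.0339]
ee_rot: [0.124, -3.139, -0.0]
force: [0.0, 0.2, -0.4]
width: 0.009
gripper_force: 0.0
```

```bash
python3 - <<'E'
from h import *
im=optics.get_image("wrist");s=sensors.observe();print(s["width"],s["gripper_force"],s["position"])
sc=optics.get_image("scene")[240:340,230:370]
cv2.imwrite("pics/w2.png",np.hstack([cv2.resize(im,(400,300)),cv2.resize(sc,(400,300),interpolation=2)]))
E
```

```text
0.001721440322641947 0.0 [0.55172795 0.18873787 0.03393178]
```

View pics/w2.png

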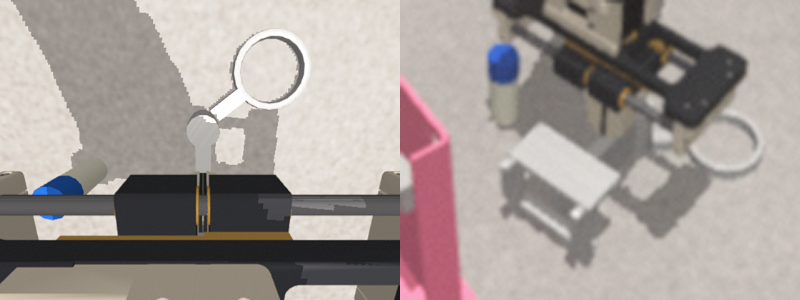

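The wrist view shows the fingers straddling the rib at (204,205), but the width reads shut. A small test lift, read by force, will settle it.

>>> arm_command(deltas=[0, 0, 0, 0, 0, 0.004, 0, 0, 0, 0, 0, 0, 0.008, 0, 0, 0, 0, 0, 0, 0.008, 0, 0, 0, 0, 0, 0, 0.008, 0])

```text
clock: 4.25
position: [0.552, 0.1888, 0.0422]
ee_rot: [-0.124, 3.139, 0.0]
force: [0.3, 0.5, -0.2]
width: 0.003
gripper_force: 0.0
```

```bash
python3 - <<'E'
from h import *
im=optics.get_image("wrist");s=sensors.observe();print(s["width"],s["gripper_force"],s["position"],s["force"])
a=cv2.resize(im[140:340,200:370],None,fx=3,fy=3,interpolation=2)
cv2.imwrite("pics/w3.png",a)
E
```

```text
0.005193141008627074 0.0 [0.55182191 0.18876819 0.04206266] [-0.68035595  0.5572066  -0.3750944 ]
```

View pics/w3.png

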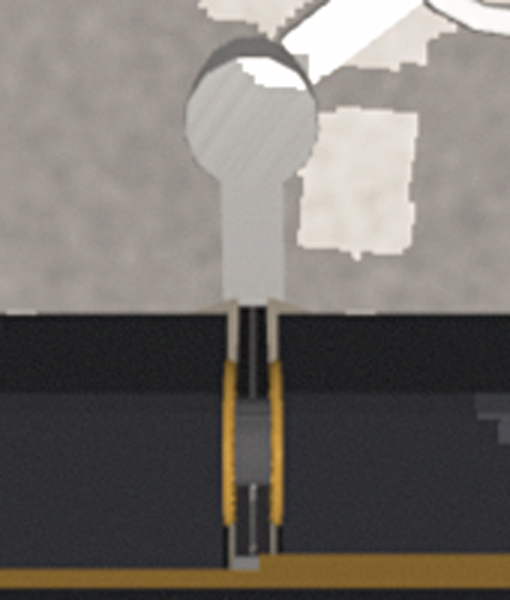

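```bash
python3 - <<'E'
from h import *
c=optics.calibration("wrist");b=[.6321,.1954,.079];s=sensors.observe()
print("cam pos",(-R.from_rotvec(np.ravel(c["rvec"])).inv().apply(np.ravel(c["tvec"]))).round(3),s["position"].round(4),s["width"])
f=lambda q:((q-[200,140])*3).round(0).tolist()
print("boss top z.052,.046",f(proj(c,T(b,[[-.12,0,.052],[-.12,0,.046]]))))
print("rib -.1 ",f(proj(c,T(b,[[-.1,.006,.046],[-.1,-.006,.046],[-.081,.006,.046],[-.081,-.006,.046]]))))
p=s["position"]; print("tcp, tip, +-10y, pad +-9.5x",f(proj(c,[p,p-[0,0,.019],p-[.0095,0,0],p-[.0095,0,-.04]])))
print("scene tcp,tip,body",proj(C["scene"],[p,p-[0,0,.019],p+[0,0,.047],T(b,[-.042,-.04,.07])[0],T(b,[-.042,.04,.07])[0]]).round(1).tolist())
for k in range(3): print(sensors.observe()["width"])
E
```

```text
cam pos [0.48  0.183 0.22 ] [0.5518 0.1888 0.0421] 0.005193141008627074
boss top z.052,.046 [[252.0, 134.0], [252.0, 128.0]]
rib -.1  [[283.0, 230.0], [221.0, 230.0], [282.0, 321.0], [222.0, 321.0]]
tcp, tip, +-10y, pad +-9.5x [[251.0, 316.0], [251.0, 284.0], [254.0, 272.0], [255.0, 354.0]]
scene tcp,tip,body [[302.6, 286.7], [302.3, 292.0], [303.3, 272.8], [278.8, 279.8], [307.0, 297.9]]
0.005193141008627074
0.005193141008627074
0.005193141008627074
```

```bash
python3 - <<'E'
from h import *
im=optics.get_image("scene");cv2.imwrite("pics/raw_s2.png",im)
t=optics.get_image("top");cv2.imwrite("pics/raw_t2.png",t)
k=lambda im,x,y,w,h,f:cv2.resize(im[y:y+h,x:x+w],None,fx=f,fy=f,interpolation=2)
o=cv2.imread("pics/raw_s.png")
cv2.imwrite("pics/s2.png",np.hstack([k(im,258,250,100,75,4),k(o,258,250,100,75,4)]))
E
```

```text
(no output)
```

View pics/s2.png

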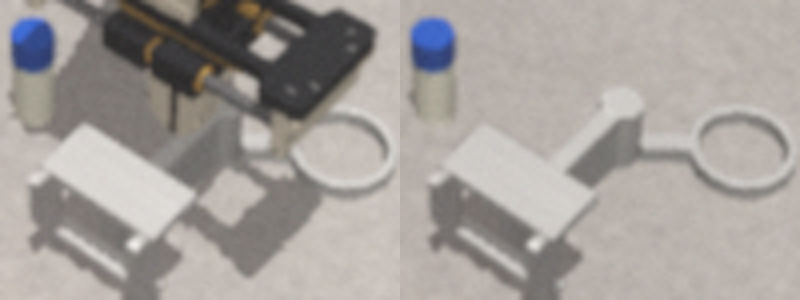

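```bash
python3 - <<'E'
from h import *
c=np.load("w1.npy",allow_pickle=True).item()
p=np.array([.5513,.1897,.207]);M=np.array([[-.997,-.081,0],[-.081,.997,0],[0,0,-1]])
for z in(-.047,-.03,0,.019):
    print(z,(proj(c,[p+M@np.array([x,y,z]) for x in(.0095,-.0095) for y in(.046,.065,-.046,-.065)])/0.7).round(0).tolist())
sc=cv2.imread("pics/raw_s.png")
p0=np.array([.2546,.5703,.2062]);M0=np.array([[-.9131,.4076,0],[.4076,.9131,0],[0,0,-1]])
for z in(-.047,-.03,0,.019): print(z,(proj(C["scene"],[p0+M0@np.array([0,y,z]) for y in(.055,-.055)])-[500,150]).round(0).tolist())
k=lambda im,x,y,w,h,f:cv2.resize(im[y:y+h,x:x+w],None,fx=f,fy=f,interpolation=2)
w=cv2.imread("pics/w1raw.png");w2=optics.get_image("wrist")
cv2.imwrite("pics/z.png",np.hstack([k(sc,500,150,60,110,5),k(w,110,230,100,110,5)]))
E
```

```text
-0.047 [[548.0, 378.0], [607.0, 378.0], [260.0, 378.0], [201.0, 378.0], [543.0, 431.0], [600.0, 431.0], [265.0, 431.0], [208.0, 431.0]]
-0.03 [[533.0, 357.0], [586.0, 357.0], [275.0, 357.0], [222.0, 357.0], [529.0, 405.0], [580.0, 405.0], [279.0, 405.0], [228.0, 405.0]]
0 [[513.0, 330.0], [558.0, 330.0], [295.0, 330.0], [250.0, 330.0], [510.0, 371.0], [554.0, 371.0], [298.0, 371.0], [254.0, 371.0]]
0.019 [[504.0, 316.0], [545.0, 316.0], [305.0, 316.0], [264.0, 316.0], [501.0, 354.0], [541.0, 354.0], [307.0, 354.0], [267.0, 354.0]]
-0.047 [[95.0, 105.0], [41.0, 68.0]]
-0.03 [[90.0, 112.0], [37.0, 75.0]]
0 [[82.0, 123.0], [31.0, 86.0]]
0.019 [[77.0, 130.0], [27.0, 93.0]]
```

View pics/z.png

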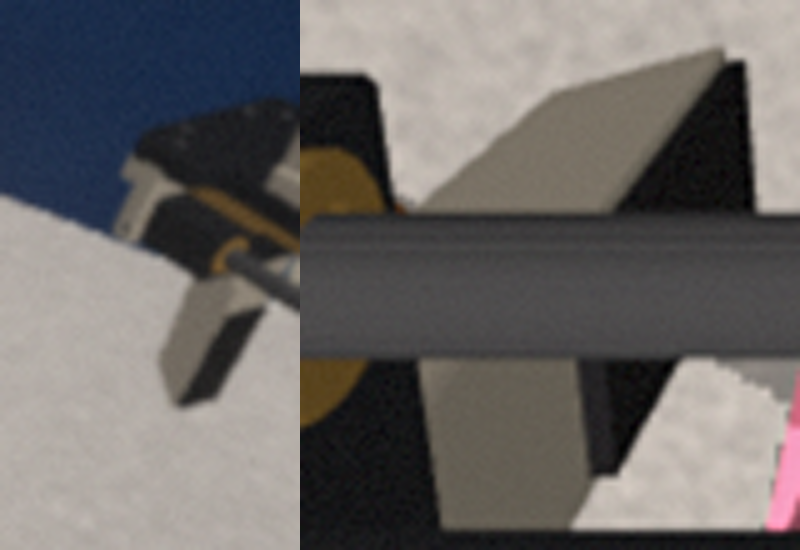

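The picture evidence agrees: in both the start scene view (tip at (36,81)) and the wrist view (pad corner at (445,60) in its half), the fingertips sit about 14 to 16 mm behind the reported TCP. They should be 19 mm ahead, so the reported TCP lies about 34 mm too far along the tool. The fingers closed above the rib. I'll open, go 42 mm lower and close again.

>>> arm_command(deltas=[0, 0, 0, 0, 0, 0, 50, 0, 0, 0, 0, 0, 0, 50, 0, 0, 0, 0, 0, 0, 50, 0, 0, 0, 0, 0, 0, 50, 0, 0, 0, 0, 0, 0, 50, 0, 0, 0, 0, 0, 0, 50, 0, 0, 0, 0, 0, -0.01, 50, 0, 0, 0, 0, 0, -0.02, 50, 0, 0, 0, 0, 0, -0.03, 50, 0, 0, 0, 0, 0, -0.042, 50, 0, 0, 0, 0, 0, -0.042, 50, 0, 0, 0, 0, 0, -0.042, 0, 0, 0, 0, 0, 0, -0.042, 0, 0, 0, 0, 0, 0, -0.042, 0, 0, 0, 0, 0, 0, -0.042, 0, 0, 0, 0, 0, 0, -0.042, 0, 0, 0, 0, 0, 0, -0.042, 0, 0, 0, 0, 0, 0, -0.042, 0, 0, 0, 0, 0, 0, -0.042, 0, 0, 0, 0, 0, 0, -0.042, 0], force=50)

```text
clock: 6.45
position: [0.5519, 0.1888, 0.0002]
ee_rot: [-0.124, 3.139, 0.0]
force: [-0.6, -1.3, 3.9]
width: 0.126
gripper_force: 50.0
```

>>> arm_command(deltas=[0, 0, 0, 0, 0, 0.01, 0, 0, 0, 0, 0, 0, 0.03, 0, 0, 0, 0, 0, 0, 0.06, 0, 0, 0, 0, 0, 0, 0.1, 0, 0, 0, 0, 0, 0, 0.14, 0, 0, 0, 0, 0, -0.02, 0.14, 0, 0, 0, 0.01, -0.02, -0.05, 0.14, 0, 0, 0, 0.02, -0.03, -0.09, 0.14, 0, 0, 0, 0.035, -0.05, -0.13, 0.14, 0, 0, 0, 0.035, -0.06, -0.17, 0.14, 0, 0, 0, 0.035, -0.07, -0.21, 0.14, 0, 0, 0, 0.035, -0.07, -0.25, 0.14, 0, 0, 0, 0.035, -0.07, -0.29, 0.14, 0, 0, 0, 0.035, -0.07, -0.33, 0.14, 0, 0, 0, 0.035, -0.07, -0.36, 0.14, 0, 0, 0, 0.035, -0.07, -0.385, 0.14, 0, 0, 0, 0.035, -0.07, -0.405, 0.14, 0, 0, 0, 0.035, -0.07, -0.416, 0.14, 0, 0, 0, 0.035, -0.07, -0.416, 0.14, 0, 0, 0, 0.035, -0.07, -0.416, 0.14, 0])

```text
clock: 8.45
position: [0.4817, -0.2261, 0.1398]
ee_rot: [0.211, -3.134, -0.002]
force: [-0.1, 0.7, -2.9]
width: 0.13
gripper_force: 50.0
```

```bash
python3 - <<'E'
from h import *
c=optics.calibration("wrist");s=sensors.observe();w=optics.get_image("wrist");sc=optics.get_image("scene");t=optics.get_image("top")
np.save("w4.npy",c,allow_pickle=True)
for n,i in(("w",w),("s",sc),("t",t)):cv2.imwrite(f"pics/raw4{n}.png",i)
print(s["position"],s["width"],s["force"],s["gripper_force"],s["ee_rot"])
k=lambda im,x,y,w,h,f:cv2.resize(im[y:y+h,x:x+w],None,fx=f,fy=f,interpolation=2)
A=k(w,0,0,560,420,300/420);B=k(sc,140,150,100,75,4);D=k(t,310,110,100,75,4)
E=k(w,180,190,200,150,2)
cv2.imwrite("pics/four.png",np.vstack([np.hstack([A,B]),np.hstack([D,E])]))
b=[.6108-.05*np.cos(.134),-.21-.05*np.sin(.134),.134]
P=T(b,[[-.042,.04,.21],[-.042,-.04,.21],[-.002,-.04,.21],[-.002,.04,.21],[-.12,0,.192]])
Q=T([.6108,-.21,.1339],[[0,.053,.222],[0,-.053,.222],[0,.034,.212],[0,-.034,.212],[0,.034,.170],[0,-.034,.170]])
for X in(P,Q):
  print("w E",((proj(c,X)-[180,190])*2+[400,300]).round(0).tolist(),"\n sc",((proj(C["scene"],X)-[140,150])*4+[400,0]).round(0).tolist(),"\n top",((proj(C["top"],X)-[310,110])*4+[0,300]).round(0).tolist())
E
```

```text
[ 0.48165349 -0.22611229  0.13981843] 0.13041635417122305 [-0.07748634  0.66609767 -2.86958476] 49.985185861587524 [ 2.11142623e-01 -3.13403848e+00 -1.50342110e-03]
w E [[788.0, 701.0], [413.0, 701.0], [427.0, 842.0], [775.0, 842.0], [601.0, 325.0]] 
 sc [[680.0, 42.0], [597.0, 6.0], [553.0, 29.0], [636.0, 67.0], [722.0, 1.0]] 
 top [[215.0, 559.0], [353.0, 537.0], [341.0, 469.0], [202.0, 491.0], [300.0, 685.0]]
w E [[828.0, 1062.0], [374.0, 1063.0], [738.0, 1007.0], [465.0, 1007.0], [711.0, 833.0], [494.0, 833.0]] 
 sc [[586.0, 93.0], [475.0, 40.0], [568.0, 96.0], [497.0, 62.0], [578.0, 152.0], [509.0, 116.0]] 
 top [[168.0, 401.0], [353.0, 371.0], [198.0, 401.0], [315.0, 382.0], [183.0, 420.0], [295.0, 402.0]]
```

View pics/four.png

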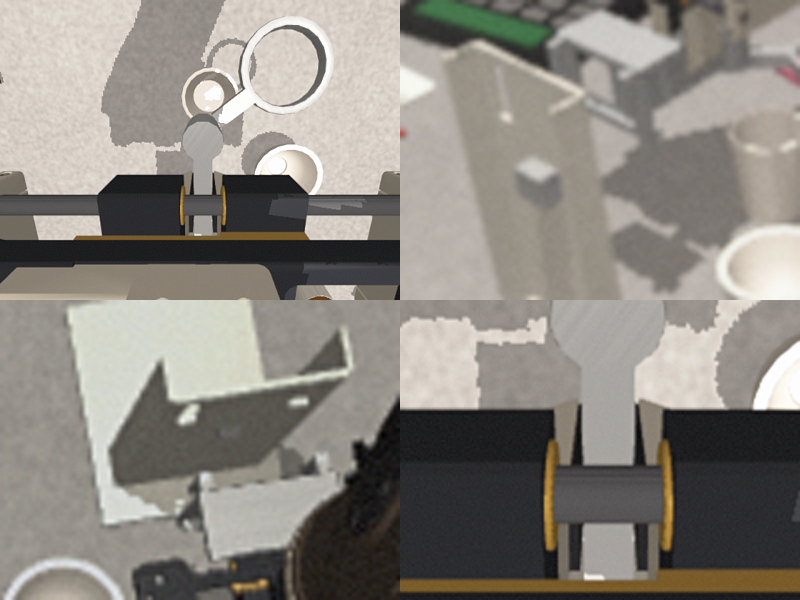

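The four-way view shows the held bracket and the white post within about 1 px of prediction, e.g. top corners (215,560) and (170,403). I'll insert slowly, correcting 1.3 mm in y.

>>> arm_command(deltas=[0, 0, 0, 0.006, -0.001, 0, 0, 0, 0, 0, 0.012, -0.001, 0, 0, 0, 0, 0, 0.018, 0, 0, 0, 0, 0, 0, 0.024, 0.001, 0, 0, 0, 0, 0, 0.03, 0.002, 0, 0, 0, 0, 0, 0.034, 0.003, 0, 0, 0, 0, 0, 0.038, 0.0035, 0, 0, 0, 0, 0, 0.042, 0.004, 0, 0, 0, 0, 0, 0.046, 0.005, 0, 0, 0, 0, 0, 0.046, 0.005, 0, 0, 0, 0, 0, 0.046, 0.005, 0, 0])

```text
clock: 9.7
position: [0.5277, -0.2223, 0.1399]
ee_rot: [0.21, -3.134, -0.0]
force: [-0.4, 0.2, -2.7]
width: 0.129
gripper_force: 50.0
```

>>> arm_command(deltas=[0, 0, 0, 0.002, 0.001, 0, 0, 0, 0, 0, 0.003, 0.0015, 0, 0, 0, 0, 0, 0.004, 0.0015, 0, 0, 0, 0, 0, 0.005, 0.002, 0, 0, 0, 0, 0, 0.005, 0.002, 0, 0])

```text
clock: 10.2
position: [0.5321, -0.2204, 0.1397]
ee_rot: [0.209, -3.133, -0.0]
force: [-2.4, -0.5, -3.6]
width: 0.124
gripper_force: 50.0
```

>>> arm_command(deltas=[0, 0, 0, 0, 0, -0.002, 0, 0, 0, 0, 0, 0, -0.004, 0, 0, 0, 0, 0, 0, -0.006, 0, 0, 0, 0, 0, 0, -0.008, 0, 0, 0, 0, 0, 0, -0.01, 0, 0, 0, 0, 0, 0, -0.011, 0, 0, 0, 0, 0, 0, -0.011, 0])

```text
clock: 10.9
position: [0.5321, -0.2204, 0.1285]
ee_rot: [0.21, -3.133, -0.0]
force: [-4.0, -1.4, -2.7]
width: 0.13
gripper_force: 50.0
```

>>> arm_command(deltas=[0, 0, 0, 0, 0, -0.001, 0, 0, 0, 0, 0, 0, -0.002, 0, 0, 0, 0, 0, 0, -0.003, 0, 0, 0, 0, 0, 0, -0.003, 0])

```text
clock: 11.3
position: [0.5318, -0.2206, 0.126]
ee_rot: [0.209, -3.133, -0.0]
force: [-8.1, -0.8, 2.7]
width: 0.128
gripper_force: 50.0
```

>>> arm_command(deltas=[0, 0, 0, -0.001, 0, 0.001, 0, 0, 0, 0, -0.0015, 0, 0.001, 0, 0, 0, 0, -0.0015, 0, 0.001, 20, 0, 0, 0, -0.0015, 0, 0.001, 40, 0, 0, 0, -0.0015, 0, 0.001, 50, 0, 0, 0, -0.0015, 0, 0.001, 50, 0, 0, 0, -0.0015, 0, 0.001, 50, 0, 0, 0, -0.0015, 0, 0.001, 50, 0, 0, 0, -0.0015, 0, 0.001, 50])

```text
clock: 12.2
position: [0.5313, -0.2203, 0.127]
ee_rot: [-0.21, 3.134, 0.0]
force: [1.0, 0.2, 0.6]
width: 0.542
gripper_force: 0.0
```

```bash
python3 - <<'E'
from h import *
s=sensors.observe();print(s["position"],s["width"],s["force"])
sc=optics.get_image("scene");o=cv2.imread("pics/raw4s.png")
# match the thumb plate patch (scene) from earlier view to infer its shift
b=[.6108-.05*np.cos(.134),-.21-.05*np.sin(.134),.134];p=[.6108,-.21,.1339]
c0=proj(C["scene"],T(b,[-.012,.03,.19]))[0]
x,y=c0.round().astype(int);tp=o[y-14:y+12,x-16:x+14]
r=cv2.matchTemplate(sc[:260,100:330],tp,cv2.TM_CCOEFF_NORMED);_,m,_,l=cv2.minMaxLoc(r)
print("match",m,"at",l[0]+116,l[1]+14,"from",x,y,"pred",[ (z,proj(C["scene"],T([p[0],p[1],p[2]],[-.012,.03,z+.05]))[0].round(1).tolist()) for z in(.11,.125,.14)])
E
```

```text
[ 0.53129972 -0.22030138  0.12695375] 0.5423292228789086 [0.98789434 0.24241609 0.63674513]
match 0.6722261905670166 at 187 182 from 200 170 pred [(0.11, [187.6, 188.4]), (0.125, [186.7, 183.7]), (0.14, [185.8, 178.8])]
```

Released, and the catch carries it (forces near zero, match puts the underside about 0.125 up). Next: up, close the fingers, and go over the thumb plate.

>>> arm_command(deltas=[0, 0, 0, 0, 0, 0.02, 50, 0, 0, 0, 0, 0, 0.05, 50, 0, 0, 0, 0, 0, 0.09, 50, 0, 0, 0, 0, 0, 0.13, 30, 0, 0, 0, 0, 0, 0.13, 0, 0, 0, 0, 0.02, 0.003, 0.13, 0, 0, 0, 0, 0.04, 0.005, 0.13, 0, 0, 0, 0, 0.056, 0.007, 0.13, 0, 0, 0, 0, 0.056, 0.007, 0.12, 0, 0, 0, 0, 0.056, 0.007, 0.1, 0, 0, 0, 0, 0.056, 0.007, 0.08, 0, 0, 0, 0, 0.056, 0.007, 0.064, 0, 0, 0, 0, 0.056, 0.007, 0.064, 0, 0, 0, 0, 0.056, 0.007, 0.064, 0])

```text
clock: 13.65
position: [0.5865, -0.2135, 0.1907]
ee_rot: [0.209, -3.134, -0.0]
force: [-0.6, -0.6, -0.3]
width: 0.004
gripper_force: 0.0
```

Now press down in small steps.

>>> arm_command(deltas=[0, 0, 0, 0, 0, -0.004, 0, 0, 0, 0, 0, 0, -0.008, 0, 0, 0, 0, 0, 0, -0.01, 0, 0, 0, 0, 0, 0, -0.012, 0, 0, 0, 0, 0, 0, -0.014, 0, 0, 0, 0, 0, 0, -0.014, 0])

```text
clock: 14.25
position: [0.5871, -0.2132, 0.1767]
ee_rot: [0.21, -3.134, -0.0]
force: [-0.3, -0.5, 0.6]
width: 0.008
gripper_force: 0.0
```

>>> arm_command(deltas=[0, 0, 0, 0, 0, -0.002, 0, 0, 0, 0, 0, 0, -0.004, 0, 0, 0, 0, 0, 0, -0.006, 0, 0, 0, 0, 0, 0, -0.008, 0, 0, 0, 0, 0, 0, -0.008, 0])

```text
clock: 14.75
position: [0.5883, -0.2138, 0.1704]
ee_rot: [-0.21, 3.132, -0.002]
force: [-0.5, -0.2, 8.1]
width: 0.003
gripper_force: 4.6
```

>>> arm_command(deltas=[0, 0, 0, 0, 0, -0.002, 0, 0, 0, 0, 0, 0, -0.004, 0, 0, 0, 0, 0, 0, -0.006, 0, 0, 0, 0, 0, 0, -0.006, 0])

```text
clock: 15.15
position: [0.587, -0.2131, 0.1624]
ee_rot: [0.21, -3.134, -0.0]
force: [1.0, -0.1, -0.1]
width: 0.003
gripper_force: 0.0
```

>>> arm_command(deltas=[0, 0, 0, 0, 0, -0.002, 0, 0, 0, 0, 0, 0, -0.004, 0, 0, 0, 0, 0, 0, -0.006, 0, 0, 0, 0, 0, 0, -0.008, 0, 0, 0, 0, 0, 0, -0.008, 0])

```text
clock: 15.65
position: [0.5875, -0.2134, 0.1589]
ee_rot: [-0.21, 3.132, -0.0]
force: [-13.1, 4.2, 34.9]
width: 0.004
gripper_force: 17.6
```

Bottomed at 35 N. Back off upward and measure the ring and beaker from the wrist camera.

>>> arm_command(deltas=[0, 0, 0, 0, 0, 0.02, 0, 0, 0, 0, 0, 0, 0.06, 0, 0, 0, 0, -0.03, 0, 0.1, 0, 0, 0, 0, -0.06, 0, 0.1, 0, 0, 0, 0, -0.06, 0, 0.1, 0, 0, 0, 0, -0.06, 0, 0.1, 0])

```text
clock: 16.25
position: [0.527, -0.2132, 0.2551]
ee_rot: [-0.21, 3.134, 0.0]
force: [0.3, 0.3, -0.9]
width: 0.006
gripper_force: 0.0
```

```bash
cat >>h.py <<'E'
def ray(c,uv,z):
    K=c["camera_matrix"];Rm=cv2.Rodrigues(np.array(c["rvec"],float))[0];o=-Rm.T@np.ravel(c["tvec"])
    d=Rm.T@np.linalg.inv(K)@[uv[0],uv[1],1];return (o+d*(z-o[2])/d[2])
def circles(im,c,tag,r=(10,110)):
    g=cv2.medianBlur(cv2.cvtColor(im,cv2.COLOR_BGR2GRAY),3)
    h=cv2.HoughCircles(g,cv2.HOUGH_GRADIENT_ALT,1,15,param1=200,param2=.6,minRadius=r[0],maxRadius=r[1])
    for u,v,q in ([] if h is None else h[0]):
        e=lambda z:(ray(c,(u,v),z)[:2].round(4).tolist(),round(float(np.hypot(*(ray(c,(u+q,v),z)-ray(c,(u,v),z))[:2])),4))
        print(tag,(u,v,q),"z.122",e(.122),"z.075",e(.075),"z.1516",e(.1516)[0])
E
python3 - <<'E'
from h import *
circles(cv2.imread("pics/raw4w.png"),np.load("w4.npy",allow_pickle=True).item(),"held")
c=optics.calibration("wrist");im=optics.get_image("wrist");cv2.imwrite("pics/raw5.png",im);circles(im,c,"now")
print(sensors.observe()["position"])
p=[.6108,-.21,.1339];print("pivot",T(p,[-.12,0,0]))
print("pred boss/ring px",proj(c,T(p,[[-.12,0,.162],[-.042,.04,.18],[-.042,-.04,.18]])).round(1).tolist())
E
```

```text
held (np.float32(393.0), np.float32(91.0), np.float32(57.552895)) z.122 ([0.3836, -0.1741], 0.034) z.075 ([0.377, -0.1593], 0.0422) z.1516 [0.3877, -0.1835]
held (np.float32(393.0), np.float32(91.0), np.float32(70.91633)) z.122 ([0.3836, -0.1741], 0.0419) z.075 ([0.377, -0.1593], 0.052) z.1516 [0.3877, -0.1835]
held (np.float32(475.0), np.float32(212.0), np.float32(75.69412)) z.122 ([0.449, -0.1042], 0.0495) z.075 ([0.4582, -0.0726], 0.0614) z.1516 [0.4432, -0.1241]
held (np.float32(293.0), np.float32(135.0), np.float32(37.452892)) z.122 ([0.4165, -0.229], 0.0229) z.075 ([0.4179, -0.2274], 0.0284) z.1516 [0.4157, -0.2301]
held (np.float32(319.0), np.float32(89.0), np.float32(33.602825)) z.122 ([0.3884, -0.2176], 0.0198) z.075 ([0.383, -0.2132], 0.0246) z.1516 [0.3917, -0.2204]
held (np.float32(407.0), np.float32(243.0), np.float32(34.247448)) z.122 ([0.4761, -0.1431], 0.023) z.075 ([0.4918, -0.1209], 0.0285) z.1516 [0.4662, -0.1571]
held (np.float32(293.0), np.float32(135.0), np.float32(22.099611)) z.122 ([0.4165, -0.229], 0.0135) z.075 ([0.4179, -0.2274], 0.0168) z.1516 [0.4157, -0.
[... 1975 characters left out ...]
.6397, -0.0179], 0.0287) z.075 ([0.6675, 0.013], 0.033) z.1516 [0.6223, -0.0374]
now (np.float32(303.0), np.float32(257.0), np.float32(14.077158)) z.122 ([0.591, -0.1833], 0.0152) z.075 ([0.6114, -0.1773], 0.0175) z.1516 [0.5781, -0.1871]
now (np.float32(510.0), np.float32(247.0), np.float32(13.681657)) z.122 ([0.55, 0.0346], 0.0147) z.075 ([0.5642, 0.0735], 0.0169) z.1516 [0.541, 0.0101]
now (np.float32(274.0), np.float32(163.0), np.float32(13.647395)) z.122 ([0.4948, -0.227], 0.0136) z.075 ([0.5007, -0.2277], 0.0156) z.1516 [0.4911, -0.2266]
[ 0.52756955 -0.21293686  0.25465788]
pivot [[ 0.49187415 -0.22602003  0.        ]]
pred boss/ring px [[274.2, 165.4], [319.9, 257.0], [228.8, 257.0]]
```

Ring found at (0.4387, -0.1736). Its apparent radius fits z 0.122, so the bracket is home. Beaker at (0.4175, -0.2266). Now into the ring.

>>> arm_command(deltas=[0, 0, 0, -0.04, 0.018, 0, 0, 0, 0, 0, -0.08, 0.035, 0, 0, 0, 0, 0, -0.089, 0.039, 0, 0, 0, 0, 0, -0.089, 0.039, 0, 0, 0, 0, 0, -0.089, 0.039, -0.04, 0, 0, 0, 0, -0.089, 0.039, -0.08, 0, 0, 0, 0, -0.089, 0.039, -0.115, 0, 0, 0, 0, -0.089, 0.039, -0.135, 0, 0, 0, 0, -0.089, 0.039, -0.15, 0, 0, 0, 0, -0.089, 0.039, -0.164, 0, 0, 0, 0, -0.089, 0.039, -0.164, 0])

```text
clock: 17.4
position: [0.4388, -0.1744, 0.0888]
ee_rot: [0.211, -3.132, -0.001]
force: [0.4, 0.2, -0.6]
width: 0.004
gripper_force: 0.0
```

>>> arm_command(deltas=[0, 0, 0, -0.004, -0.004, 0, 0, 0, 0, 0, -0.008, -0.009, 0, 0, 0, 0, 0, -0.012, -0.015, 0, 0, 0, 0, 0, -0.015, -0.021, 0, 0, 0, 0, 0, -0.018, -0.028, 0, 0, 0, 0, 0, -0.02, -0.034, 0, 0, 0, 0, 0, -0.021, -0.04, 0, 0, 0, 0, 0, -0.022, -0.046, 0, 0, 0, 0, 0, -0.022, -0.052, 0, 0, 0, 0, 0, -0.022, -0.058, 0, 0, 0, 0, 0, -0.022, -0.058, 0, 0, 0, 0, 0, -0.022, -0.054, 0, 0, 0, 0, 0, -0.022, -0.053, 0])

```text
schema error: expected a multiple of 7 numbers
```

>>> arm_command(deltas=[0, 0, 0, -0.004, -0.004, 0, 0, 0, 0, 0, -0.008, -0.009, 0, 0, 0, 0, 0, -0.012, -0.015, 0, 0, 0, 0, 0, -0.015, -0.021, 0, 0, 0, 0, 0, -0.018, -0.028, 0, 0, 0, 0, 0, -0.02, -0.034, 0, 0, 0, 0, 0, -0.021, -0.04, 0, 0, 0, 0, 0, -0.022, -0.046, 0, 0, 0, 0, 0, -0.022, -0.052, 0, 0, 0, 0, 0, -0.022, -0.058, 0, 0, 0, 0, 0, -0.022, -0.058, 0, 0, 0, 0, 0, -0.022, -0.054, 0, 0, 0, 0, 0, -0.022, -0.053, 0, 0])

```text
clock: 18.7
position: [0.4147, -0.2263, 0.0903]
ee_rot: [0.21, -3.132, -0.002]
force: [0.8, 0.2, -0.5]
width: 0.004
gripper_force: 0.0
```

>>> arm_command(deltas=[0, 0, 0, 0, 0, 0.02, 0, 0, 0, 0, 0, 0, 0.06, 0, 0, 0, 0, 0, 0, 0.1, 0, 0, 0, 0, 0, 0, 0.14, 0, 0, 0, 0, 0.04, 0, 0.165, 0, 0, 0, 0, 0.08, 0, 0.165, 0, 0, 0, 0, 0.11, 0.01, 0.165, 0, 0, 0, 0, 0.11, 0.01, 0.165, 0, 0, 0, 0, 0.11, 0.01, 0.165, 0])

```text
clock: 19.6
position: [0.5254, -0.2166, 0.2547]
ee_rot: [0.212, -3.131, -0.001]
force: [-0.7, -0.6, 1.2]
width: 0.002
gripper_force: 0.0
```

```bash
python3 - <<'E'
from h import *
c=optics.calibration("wrist");im=optics.get_image("wrist");cv2.imwrite("pics/raw6.png",im);circles(im,c,"now",(10,45))
print(sensors.observe()["position"])
E
```

```text
now (np.float32(369.0), np.float32(178.0), np.float32(32.169064)) z.122 ([0.4946, -0.1338], 0.0324) z.075 ([0.5006, -0.1198], 0.0373) z.1516 [0.4909, -0.1426]
now (np.float32(299.0), np.float32(85.0), np.float32(28.42746)) z.122 ([0.4176, -0.2165], 0.0265) z.075 ([0.412, -0.2151], 0.0305) z.1516 [0.4212, -0.2174]
now (np.float32(299.0), np.float32(85.0), np.float32(35.749977)) z.122 ([0.4176, -0.2165], 0.0333) z.075 ([0.412, -0.2151], 0.0384) z.1516 [0.4212, -0.2174]
now (np.float32(196.0), np.float32(287.0), np.float32(40.918888)) z.122 ([0.64, -0.2986], 0.0453) z.075 ([0.668, -0.3095], 0.0522) z.1516 [0.6224, -0.2917]
now (np.float32(369.0), np.float32(178.0), np.float32(17.53232)) z.122 ([0.4946, -0.1338], 0.0177) z.075 ([0.5006, -0.1198], 0.0203) z.1516 [0.4909, -0.1426]
now (np.float32(435.0), np.float32(313.0), np.float32(19.33724)) z.122 ([0.6364, -0.0275], 0.022) z.075 ([0.6638, 0.0025], 0.0253) z.1516 [0.6191, -0.0464]
now (np.float32(90.0), np.float32(317.0), np.float32(16.663322)) z.122 ([0.6942, -0.4158], 0.019) z.075 ([0.7304, -0.4444], 0.0218) z.1516 [0.6714, -0.3977]
now (np.float32(66.0), np.float32(317.0), np.float32(18.844992)) z.122 ([0.6979, -0.4428], 0.0214) z.075 ([0.7346, -0.4756], 0.0247) z.1516 [0.6747, -0.4222]
now (np.float32(278.0), np.float32(166.0), np.float32(14.410379)) z.122 ([0.4951, -0.2261], 0.0143) z.075 ([0.5011, -0.2261], 0.0165) z.1516 [0.4912, -0.2261]
now (np.float32(50.0), np.float32(256.0), np.float32(17.522495)) z.122 ([0.624, -0.4564], 0.0188) z.075 ([0.6496, -0.4912], 0.0217) z.1516 [0.6079, -0.4345]
now (np.float32(27.0), np.float32(393.0), np.float32(19.594738)) z.122 ([0.8126, -0.495], 0.024) z.075 ([0.8666, -0.5357], 0.0276) z.1516 [0.7785, -0.4695]
now (np.float32(504.0), np.float32(246.0), np.float32(14.831998)) z.122 ([0.5471, 0.0243], 0.0159) z.075 ([0.561, 0.0622], 0.0183) z.1516 [0.5383, 0.0005]
[ 0.5248106  -0.21722461  0.25505129]
```

Ring is at y -0.2165 and needs about 10 mm more. Once more into it.

>>> arm_command(deltas=[0, 0, 0, -0.04, 0, 0, 0, 0, 0, 0, -0.08, 0, 0, 0, 0, 0, 0, -0.109, 0, 0, 0, 0, 0, 0, -0.109, 0, -0.04, 0, 0, 0, 0, -0.109, 0, -0.08, 0, 0, 0, 0, -0.109, 0, -0.115, 0, 0, 0, 0, -0.109, 0, -0.14, 0, 0, 0, 0, -0.109, 0, -0.165, 0, 0, 0, 0, -0.109, 0, -0.165, 0, 0, 0, 0, -0.109, -0.006, -0.165, 0, 0, 0, 0, -0.109, -0.012, -0.165, 0, 0, 0, 0, -0.109, -0.017, -0.165, 0, 0, 0, 0, -0.109, -0.021, -0.165, 0, 0, 0, 0, -0.109, -0.025, -0.165, 0, 0, 0, 0, -0.109, -0.025, -0.165, 0, 0, 0, 0, -0.109, -0.025, -0.165, 0])

```text
clock: 21.25
position: [0.4174, -0.2424, 0.0911]
ee_rot: [-0.21, 3.134, -0.0]
force: [0.1, 0.4, 2.7]
width: 0.005
gripper_force: 1.0
```

>>> arm_command(deltas=[0, 0, 0, 0, 0.005, 0, 0, 0, 0, 0, 0, 0.012, 0, 0, 0, 0, 0, 0, 0.012, 0, 0, 0, 0, 0, 0, 0.012, 0.03, 0, 0, 0, 0, 0, 0.012, 0.07, 0, 0, 0, 0, 0, 0.012, 0.11, 0, 0, 0, 0, 0, 0.012, 0.15, 0, 0, 0, 0, 0.05, 0.02, 0.165, 0, 0, 0, 0, 0.09, 0.025, 0.165, 0, 0, 0, 0, 0.11, 0.025, 0.165, 0, 0, 0, 0, 0.11, 0.025, 0.165, 0, 0, 0, 0, 0.11, 0.025, 0.165, 0])

```text
clock: 22.45
position: [0.5265, -0.2172, 0.2552]
ee_rot: [0.211, -3.133, -0.0]
force: [-0.1, -1.1, 0.7]
width: 0.003
gripper_force: 0.0
```

```bash
python3 - <<'E'
from h import *
c=optics.calibration("wrist");im=optics.get_image("wrist");cv2.imwrite("pics/raw7.png",im);circles(im[:240],c,"now",(12,45))
print(sensors.observe()["position"])
E
```

```text
now (np.float32(291.0), np.float32(81.0), np.float32(30.920177)) z.122 ([0.4165, -0.225], 0.0288) z.075 ([0.4105, -0.2247], 0.0331) z.1516 [0.4202, -0.2251]
now (np.float32(369.0), np.float32(177.0), np.float32(32.03521)) z.122 ([0.4951, -0.1345], 0.0323) z.075 ([0.501, -0.1206], 0.0371) z.1516 [0.4914, -0.1433]
now (np.float32(291.0), np.float32(81.0), np.float32(20.725569)) z.122 ([0.4165, -0.225], 0.0193) z.075 ([0.4105, -0.2247], 0.0222) z.1516 [0.4202, -0.2251]
now (np.float32(279.0), np.float32(163.0), np.float32(13.605232)) z.122 ([0.4933, -0.2261], 0.0135) z.075 ([0.499, -0.226], 0.0156) z.1516 [0.4898, -0.2262]
[ 0.5260451  -0.21748203  0.25547154]
```

```bash
python3 - <<'E'
from h import *
o=cv2.imread("pics/raw_s.png");n=optics.get_image("scene");o=cv2.imread("pics/raw4s.png")
for nm,P in(("beaker",(.4175,-.2266,.035)),("mortar",(.5032,-.1124,.03)),("bottle",(.7057,-.0188,.04)),("glue",(.5648,.0809,.05))):
    x,y=proj(C["scene"],[P])[0].round().astype(int);t=o[y-10:y+11,x-11:x+12]
    r=cv2.matchTemplate(n[y-25:y+26,x-26:x+27],t,cv2.TM_CCOEFF_NORMED);_,m,_,l=cv2.minMaxLoc(r);print(nm,round(m,2),"shift px",l[0]-15,l[1]-15)
# thumb plate height from scene: match old held patch to home
b=[.6108-.05*np.cos(.134),-.21-.05*np.sin(.134),.134]
x,y=proj(C["scene"],T(b,[-.012,.03,.19]))[0].round().astype(int)
r=cv2.matchTemplate(n[:260,100:330],o[y-14:y+12,x-16:x+14],cv2.TM_CCOEFF_NORMED);_,m,_,l=cv2.minMaxLoc(r);print("plate",m,l[0]+116,l[1]+14)
E
```

```text
beaker 0.91 shift px 0 0
mortar 1.0 shift px 0 0
bottle 1.0 shift px 0 0
glue 1.0 shift px 0 0
plate 0.6328375339508057 236 231
```

```bash
python3 -c "
from cell import arm
print(arm.sign_off())"
```

```text
the job is handed in; nothing more can be done
None
```

The bracket is hung, pressed down to a 35 N hard stop and its ring measured about 2 mm off the beaker's axis, with the beaker, bottle, mortar and glue stick unmoved; the catch snapping out was judged from the press, not seen, and the job is handed in without a verdict shown.

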